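# Hook a shelf bracket into a slotted strip and press it home

## Robot

A 6-joint arm with a two-finger parallel gripper is mounted at the origin on the work surface. World frame = base frame: x ahead of the robot, y to its left, z up, the work surface at z = 0. Lengths are in m, angles in rad, forces in N, time in s.
With the tool pointing down it reaches from about 0.35 to 0.775 m from the base axis. Payload 5.5 kg.
Tool frame: the origin (TCP) lies midway between the tips of the shut fingers; the grasp point (between the pads) lies 19 mm behind it; z points along the fingers, y is the line along which they close (so a half turn about z gives the same grasp; the last joint's range is limited). The gripper opens to 85 mm and grips with 20 to 120 N. Pads are 22 mm wide; open, the fingers measure 114 mm over their backs; the gripper's body (76 mm by 85 mm) begins 54 mm behind the grasp point. The pads swing forward as they close: fully open they stand 13 mm farther back than shut.
Start: joints at [-0.14, 0.313, 0.046, 1.304, 0, 1.431], TCP at [0.575, -0, 0.231] pointing down, gripper open.
Joint ranges: [-2.76, 2.76], [-0.86, 1.69], [-1.03, 1.26], [-2.2, 2.34], [-1.47, 1.5], [-3.14, 3.14]. Speed limits (rad/s): [2.57, 2.57, 3.14, 3.14, 3.14, 3.14].

## Interface

Orientations are given as a unit quaternion [w, x, y, z].
In Python, from workcell import telemetry, imaging, env gives the robot as it stands. The module is installed in compiled form; this text tells all that it offers.
- The arm moves only by the tool step_arm, never from a script. Its argument "moves" is a list of rows, each a list of 3 entries, a list of its own where there are three numbers: the shift along the tool's x, y, z in mm, then the turn, a rotation vector about the tool's x, y, z in rad, then the finger opening in mm, from 0 to 85.4. A call has 1 to 8 rows; each row is the pose to reach, as a shift and turn from the pose commanded when the call began, along the tool's axes at that moment; what a row does not reach only later rows make up. A row lasts 1/12 s, in which the tool goes at most 41.7 mm and 7.16 degrees, less where a joint would pass 70% of its speed; a pose out of reach is approached as far as the arm can. A call with a gripper value outside its range is refused whole. The fingers move at their own pace and stop on an object; "grip_force" is the grip in N (left out, the last holds). Time passes only in rows, so rows that repeat a pose let the fingers close. It gives the time, the measured TCP pose, the force, the opening and the grip force at its end, in the units of the state.
- telemetry.get_state(): the state, without advancing time (a new reading comes with each control period).
- imaging.read_camera(name): name is "scene" or "side" or "wrist"; returns the picture (420x560x3 uint8, red, green, blue); there is no depth.
- imaging.camera_params(name): a dict with "camera_matrix" (3x3 intrinsics, pixels), "D" ([k1, k2, p1, p2, k3] as OpenCV has them; the pictures are not rectified), "pose" (4x4, takes a point from camera to world coordinates). Camera axes: x right, y up, looking along -z (the intrinsics and any distortion apply to the point x, -y, -z); pixel columns grow to the right and rows downward; lengths in m; the calibration is good to about 2 mm. A picture is of the moment at which its call begins: read the wrist's pose just before it. camera_params takes no time and is no camera call; for the wrist camera it gives the pose at the moment of the call.
- env.hand_in(): hands the job in; it is judged then, once.
The state is a dict: "clock": time; "joint_pos": joint angles; "qvel": joint speeds; "tau": joint torques, N m; "tcp_pos": TCP position; "orientation": TCP orientation; "wrist_force": force on the tool from outside, world axes, zero at the start; "ft_torque": the same for the moment, N m; "finger_gap": finger opening in m; "grip_force": force on a finger pad.
Only numpy, scipy, OpenCV 4.12 (cv2) and the standard library are available. Lean on these libraries where they do the work, as an engineer would, in place of code of your own. Each camera call takes 0.05 s, during which the arm holds its last target. There are 200 camera calls.

## Task

Take the dark steel bracket that stands in the white rack, hook its two claws into the top two slots of the empty slotted strip, beside the bracket already fitted there, and press it down until it clicks and sits fully home, level and up against the strip. Feel for the slots and do not force it: a push of about two kilos is enough. Then let go, leaving the plates, cup, bowl and teaspoon as they stand.

Things in the scene. Friction and masses are not known exactly. Their poses are not given: they have to be found in the camera images.
- bracket: Dark steel shelf bracket, 150 long, 75 high, 10 thick, 0.16-0.24 kg, upright in the rack's narrow slot. Origin: underside, mid thickness, at its straight back edge; x out of that edge, the way the claws point; z up. The arm runs 150 mm to -x: top edge level at z 75 (6 mm nib at the tip), underside flat to x -90, then rising. Centre of mass near x -65.
- claw (a point): Tip of the bracket's lower claw (bracket x 12.4, z 7.5). Two claws, 5 thick, 42 apart in height, stand 12.4 out of the back edge: each a neck (bracket z 17 to 27 and 59 to 69) with a lip hanging 14 below it (down to z 3 and 45), a notch 5 to 7 wide between lip and back edge, and a round lug on the lip's back that meets the catch.
- rack: White plastic dish rack, fixed, 210 (x) by 330 (y), floor 12 thick. Origin: centre of its underside. Its +y half has pegs (tops 88 high) with the plates between them; 110 mm to -y a narrow slot along x (14 wide, walls 52 high) holds the bracket, which stands on the floor with its claws to the rack's +x.
- panel: Upright pine panel, fixed, 260 wide (y), 222 high, 20 thick (x), its foot behind it. Origin: underside, mid width, on its front face; x into the panel, z up. In front two slotted steel strips, 30 wide, 210 high, stand 22 proud (faces at x -22): the empty one at y +50; at y -80 one with a bracket like yours already fitted, at the same slots.
- slot (a point): Bottom middle of the empty strip's top slot, on its front face, by the drawing. 4 slots, 10 wide, 26.5 high, 42 apart, in a face 4 thick. But the strips were screwed on by hand: both sit up to 9 mm higher or lower (together) than drawn; this point, seat and panel do not show by how much; it must be felt or seen. Sideways they are true.
- seat (a point): Where the bracket's origin lies when home, by the drawing: on the empty strip's face, 102 above the shelf, axes as panel (x into the strip, z up); true home is up to 9 mm higher or lower. To enter the slots the bracket must be 14 to 16.4 above true home; push it in till its back edge meets the strip, then straight down. Claws that hit the face between slots stop it 9 to 12 short.
- catch (a joint): Spring catch, a leaf behind the empty strip's slots (m): 0 at rest, grows as it is pushed back. Going down, the lugs meet it 8 to 9 mm above home; 10 to 20 N of downward push (less close to the strip) drives it back 2 to 3 mm; in the last 3 mm it snaps over the lugs, draws the bracket down and stays about 1 mm back. The slot bottoms are a hard stop.
- plate0: White enamel plate with a blue rim, 160 across, 12 deep, on edge in the rack, the one nearest the bracket (110 mm from it), top 180 mm above the shelf. Origin: its centre.
- plate1: The second such plate. Origin: its centre.
- plate2: The third such plate, farthest from the bracket. Origin: its centre.
- cup: Orange plastic cup, 76 across, 90 high. Origin: centre of its underside.
- bowl: Small blue ceramic bowl, 120 across, 50 high. Origin: centre of its underside.
- teaspoon: Steel teaspoon, about 135 long, lying flat. Origin: under its middle; x towards its bowl.
Mind the look-alikes: they are no part of the job. There is more than one size of the bracket; the job needs the middle-sized.

How it is judged:
By the outcome, as a careful person would: the job done as asked, in the order asked, and still so for the second after the job is handed in, with the robot touching nothing.
It also fails if it takes over 54 s, if anything falls off the work surface, if the arm or the gripper's body presses on something with over 40 N, if the wrist force passes 120 N, or if a joint passes its speed limit or range.

## Working session

There is one attempt and no reset: what is moved stays moved. The work goes in short steps, Python scripts to look and compute and a tool call to move; the robot and the scene stay as the last step left them, time stands still between calls to the robot, and variables do not carry over. Pictures are saved under pics/ and viewed, at most 10 in all, crops included, and the job is handed in when it is done.

Besides the shell and the picture viewer there is one more tool, called in YAML: its name, and indented under it one key for each argument. step_arm: Moves the arm, as the interface text tells. Its arguments: {"type":"object","properties":{"moves":{"type":"array"},"grip_force":{"type":"number"}},"required":["moves"]}

```bash
mkdir -p pics; cat > h.py <<'E'
import numpy as np, cv2
from scipy.spatial.transform import Rotation as R
from workcell import telemetry, imaging, env
def cam(n):
    p=imaging.camera_params(n); return np.array(p["camera_matrix"],float),np.array(p["D"],float),np.array(p["pose"],float)
def ray(n,uv,c=None):
    K,D,T=c or cam(n); q=cv2.undistortPoints(np.array([[uv]],float),K,D)[0,0]
    d=T[:3,:3]@np.array([q[0],-q[1],-1]); return T[:3,3],d/np.linalg.norm(d)
def onplane(n,uv,ax,val,c=None):
    o,d=ray(n,uv,c); return o+d*(val-o[ax])/d[ax]
def tri(obs):
    A=np.zeros((3,3));b=np.zeros(3)
    for n,uv,*c in obs:
        o,d=ray(n,uv,*c); M=np.eye(3)-np.outer(d,d); A+=M;b+=M@o
    return np.linalg.solve(A,b)
def proj(n,P,c=None):
    K,D,T=c or cam(n); P=np.atleast_2d(P); q=(P-T[:3,3])@T[:3,:3]; q=q*[1,-1,-1]
    return cv2.projectPoints(q,np.zeros(3),np.zeros(3),K,D)[0][:,0]
def snap(n,f,crop=None,s=1):
    im=imaging.read_camera(n)[:,:,::-1]; cv2.imwrite(f'pics/raw_{f}.png',im)
    if crop: x,y,w,h=crop; im=im[y:y+h,x:x+w]
    cv2.imwrite(f'pics/{f}.png',cv2.resize(im,None,fx=s,fy=s,interpolation=cv2.INTER_CUBIC))
E
python3 - <<'E'
from h import *
np.set_printoptions(precision=3,suppress=True)
for n in("scene","side"):
    snap(n,n+"0"); print(n,cam(n))
print(telemetry.get_state())
E
```

```text
scene (array([[519.322,   0.   , 274.405],
       [  0.   , 519.322, 206.084],
       [  0.   ,   0.   ,   1.   ]]), array([-0.137,  0.   ,  0.   ,  0.   ,  0.   ]), array([[-0.517, -0.662,  0.543,  1.254],
       [ 0.856, -0.412,  0.313,  0.434],
       [ 0.016,  0.626,  0.779,  1.153],
       [ 0.   ,  0.   ,  0.   ,  1.   ]]))
side (array([[408.842,   0.   , 277.133],
       [  0.   , 408.842, 212.388],
       [  0.   ,   0.   ,   1.   ]]), array([-0.1,  0. ,  0. ,  0. ,  0. ]), array([[ 0.909,  0.317, -0.272,  0.319],
       [-0.418,  0.699, -0.58 , -0.5  ],
       [ 0.006,  0.641,  0.768,  0.767],
       [ 0.   ,  0.   ,  0.   ,  1.   ]]))
{'clock': 0.1, 'joint_pos': array([-0.14 ,  0.314,  0.045,  1.304,  0.   ,  1.431]), 'qvel': array([ 0.001,  0.   ,  0.003,  0.002, -0.   , -0.001]), 'tau': array([  0.004, -48.173,  29.924,   0.013,  -0.   ,   0.   ]), 'tcp_pos': array([0.575, 0.   , 0.23 ]), 'orientation': array([-0.001,  0.707,  0.707, -0.   ]), 'wrist_force': array([ 0.281,  0.462, -0.28 ]), 'ft_torque': array([-0.02 ,  0.019, -0.032]), 'grip_force': 0.0, 'finger_gap': 0.08575330093528911}
```

View pics/scene0.png

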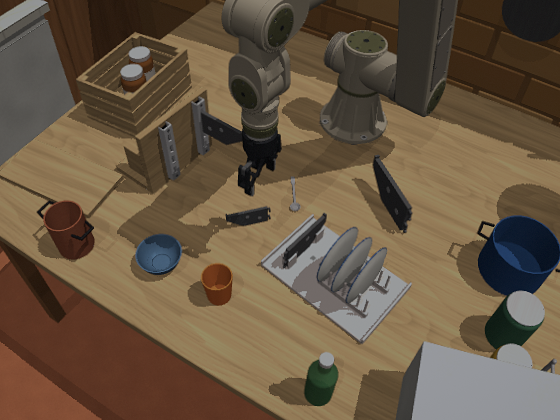

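View pics/side0.png

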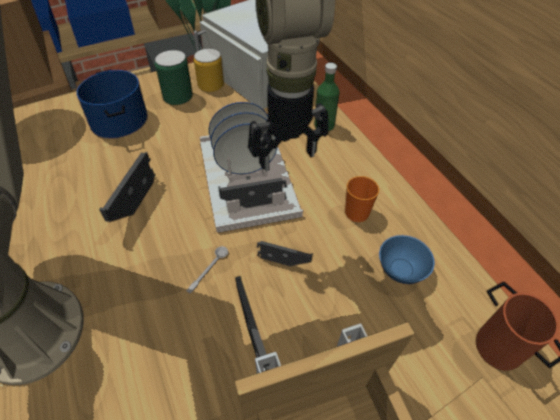

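Candidates in the scene view: rack bracket (303,240), small one lying loose (248,216), large one standing (392,193), fitted one (222,127). The description picks the one in the rack, so I'll check it in close crops along with the strips.

```bash
python3 - <<'E'
import cv2
a=cv2.imread('pics/raw_scene0.png')
b=cv2.imread('pics/raw_side0.png')
import numpy as np
def c(im,x,y,w,h,s):return cv2.resize(im[y:y+h,x:x+w],None,fx=s,fy=s,interpolation=cv2.INTER_CUBIC)
cv2.imwrite('pics/c1.png',np.hstack([c(a,250,205,100,140,4),c(a,110,85,100,140,4)]))
cv2.imwrite('pics/c2.png',np.hstack([c(b,190,120,120,120,3.3),c(b,225,310,120,120,3.3)]))
E
```

```text
Traceback (most recent call last):
ValueError: all the input array dimensions except for the concatenation axis must match exactly, but along dimension 0, the array at index 0 has size 396 and the array at index 1 has size 363
```

View pics/c1.png

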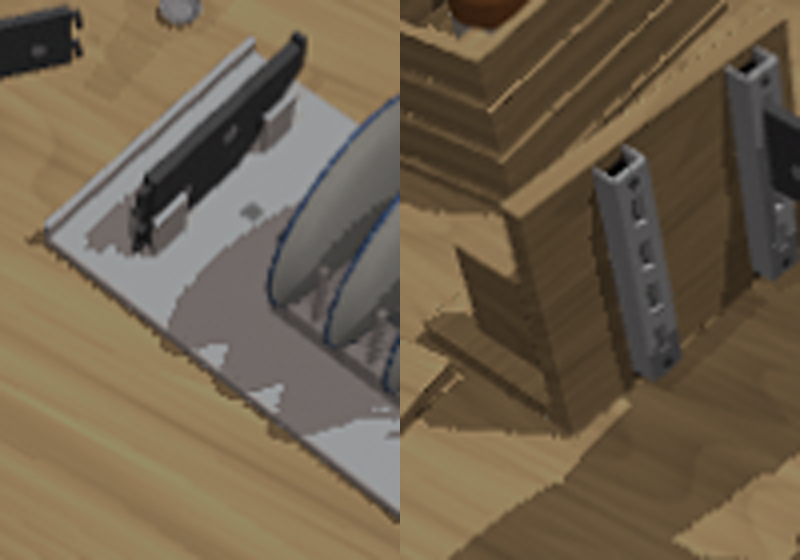

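```bash
python3 - <<'E'
from h import *
np.set_printoptions(precision=4,suppress=True)
P=lambda uv,z:onplane("scene",uv,2,z)
print("bracket back top",P((287,249.5),.087),"tip top",P((324.5,215),.093))
print("rack corners",P((261.3,265),0.0),P((312.5,215),.015))
a=P((138,138.75),.222);b=P((153,194),0);print("panel +y? edge top/bot",a,b)
for uv,z in [((158.75,128),.21),((170,125),.21),((171.2,180),.0),((180,175),0),((208,104),.222)]: print("strip",P(uv,z))
b=cv2.imread('pics/raw_side0.png')
def c(im,x,y,w,h,s):return cv2.resize(im[y:y+h,x:x+w],None,fx=s,fy=s,interpolation=cv2.INTER_CUBIC)
cv2.imwrite('pics/c2.png',np.hstack([c(b,195,150,110,90,3.6),c(b,230,320,110,90,3.6)]))
E
```

```text
bracket back top [0.6132 0.1027 0.087 ] tip top [0.4728 0.1331 0.093 ]
rack corners [0.6385 0.0432 0.    ] [0.433  0.0825 0.015 ]
panel +y? edge top/bot [ 0.6009 -0.3559  0.222 ] [ 0.5993 -0.3535  0.    ]
strip [ 0.5317 -0.3456  0.21  ]
strip [ 0.5066 -0.3272  0.21  ]
strip [ 0.5282 -0.3421  0.    ]
strip [ 0.4984 -0.332   0.    ]
strip [ 0.3941 -0.2818  0.222 ]
```

View pics/c2.png

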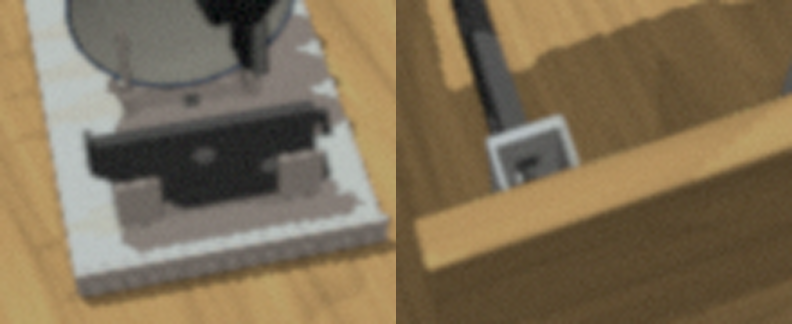

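step_arm:
  moves:
    - [[30,-7,0],[0,0,-0.12],40]
    - [[60,-14,0],[0,0,-0.24],40]
    - [[90,-20,0],[0,0,-0.36],40]
    - [[116,-26,0],[0,0,-0.48],40]
    - [[116,-26,0],[0,0,-0.6],40]
    - [[116,-26,0],[0,0,-0.72],40]
    - [[116,-26,0],[0,0,-0.84],40]
    - [[116,-26,0],[0,0,-0.96],40]

```text
clock: 0.77
tcp_pos: [0.5486, 0.1164, 0.2308]
orientation: [-0.0, 0.297, 0.955, -0.0]
wrist_force: [-0.4, 0.9, 0.5]
finger_gap: 0.0402
grip_force: 0.0
```

step_arm:
  moves:
    - [[0,0,0],[0,0,-0.12],40]
    - [[0,0,0],[0,0,-0.24],40]
    - [[0,0,0],[0,0,-0.36],40]
    - [[0,0,0],[0,0,-0.41],40]
    - [[0,0,0],[0,0,-0.41],40]

```text
clock: 1.18
tcp_pos: [0.5487, 0.116, 0.2308]
orientation: [-0.0, 0.1, 0.995, -0.0]
wrist_force: [-0.3, 0.1, -0.3]
finger_gap: 0.0402
grip_force: 0.0
```

```bash
python3 - <<'E'
from h import *
np.set_printoptions(precision=4,suppress=True)
c=cam("wrist");snap("wrist","w1");np.save("w1.npy",np.hstack([c[2].ravel(),c[0].ravel(),c[1].ravel()]));print(c)
s=telemetry.get_state();print(s['clock'],s['tcp_pos'],s['orientation'],s['joint_pos'])
P=lambda uv,z=.216:onplane("scene",uv,2,z)
print([P(u) for u in [(158.75,128),(170,125),(194.2,104.5),(203.7,101)]])
E
```

```text
(array([[369.7693,   0.    , 276.1882],
       [  0.    , 369.7693, 212.3984],
       [  0.    ,   0.    ,   1.    ]]), array([-0.0221,  0.    ,  0.    ,  0.    ,  0.    ]), array([[ 0.1976, -0.9351, -0.2941,  0.4728],
       [ 0.9803,  0.1881,  0.0603,  0.1314],
       [-0.001 , -0.3002,  0.9539,  0.3733],
       [ 0.    ,  0.    ,  0.    ,  1.    ]]))
1.2333 [0.5488 0.116  0.2309] [-0.0004  0.1009  0.9949 -0.0001] [0.0652 0.2864 0.0083 1.2935 0.     0.2672]
[array([ 0.5363, -0.3406,  0.216 ]), array([ 0.5114, -0.3223,  0.216 ]), array([ 0.4103, -0.3177,  0.216 ]), array([ 0.3844, -0.3042,  0.216 ])]
```

View pics/w1.png

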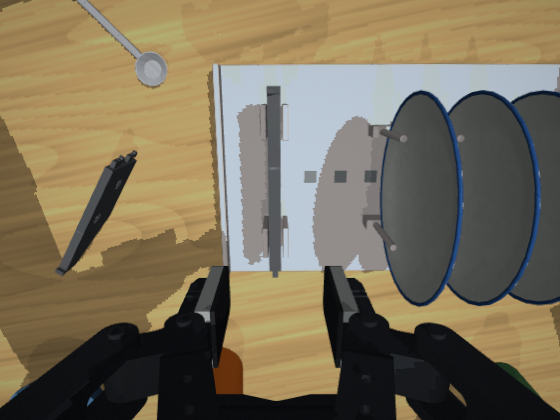

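The bracket in the rack is the middle-sized one, straight in its slot: nib end at (273,88), claw end at (275,272), with wall blocks at rows 105–138 and 215–258. The loose small one is at (95,215). I'll locate it by ray–plane.

```bash
python3 - <<'E'
from h import *
np.set_printoptions(precision=4,suppress=True)
a=onplane("wrist",(273.5,96),2,.087);b=onplane("wrist",(275,268),2,.087)
print(a,b,np.degrees(np.arctan2(*(b-a)[[1,0]])),np.linalg.norm(b-a))
print("claw end",onplane("wrist",(275,277),2,.08),"nib",onplane("wrist",(273,87),2,.093))
print("blocks",[onplane("wrist",(280,v),2,.052)[:2] for v in(105,138,215,258)])
l=[onplane("wrist",u,2,.012)[:2] for u in((219,65),(230,271))];print("rack edge",l)
s=telemetry.get_state();r=R.from_quat(s['orientation'],scalar_first=True).as_matrix();print(r)
u=(b-a)/np.linalg.norm(b-a)
print("tool yaw y",np.degrees(np.arctan2(r[1,1],r[0,1])))
g=onplane("wrist",(277,277),2,.08)-u*.077; print("grasp",g, (g-s['tcp_pos'])@r)
E
```

```text
[0.4722 0.1294 0.087 ] [0.6096 0.1023 0.087 ] -11.137196735007732 0.14001851844010704
claw end [0.6215 0.0999 0.08  ] nib [0.4661 0.1303 0.093 ]
blocks [array([0.4803, 0.133 ]), array([0.507 , 0.1276]), array([0.575 , 0.1139]), array([0.617 , 0.1055])]
rack edge [array([0.4355, 0.0855]), array([0.6392, 0.0463])]
[[-0.9797  0.2007 -0.0009]
 [ 0.2007  0.9797 -0.    ]
 [ 0.0008 -0.0002 -1.    ]]
tool yaw y 78.422878782984
grasp [0.5463 0.1165 0.08  ] [ 0.0024 -0.      0.1509]
```

step_arm:
  moves:
    - [[3,0,35],[0,0,-0.008],40]
    - [[3,0,70],[0,0,-0.008],40]
    - [[3,0,105],[0,0,-0.008],40]
    - [[3,0,135],[0,0,-0.008],40]
    - [[3,0,160],[0,0,-0.008],40]
    - [[3,0,176],[0,0,-0.008],40]
    - [[3,0,176],[0,0,-0.008],40]

```text
clock: 1.82
tcp_pos: [0.5427, 0.1163, 0.0512]
orientation: [-0.004, 0.097, 0.995, -0.001]
wrist_force: [-0.0, 0.3, -1.1]
finger_gap: 0.0402
grip_force: 0.0
```

step_arm:
  grip_force: 70
  moves:
    - [[0,0,0],[0,0,0],20]
    - [[0,0,0],[0,0,0],10]
    - [[0,0,0],[0,0,0],0]
    - [[0,0,0],[0,0,0],0]
    - [[0,0,0],[0,0,0],0]
    - [[0,0,0],[0,0,0],0]
    - [[0,0,0],[0,0,0],0]

```text
clock: 2.4
tcp_pos: [0.5475, 0.1167, 0.0569]
orientation: [0.002, 0.096, 0.995, 0.0]
wrist_force: [0.5, 0.2, 7.0]
finger_gap: 0.0093
grip_force: 69.2
```

step_arm:
  moves:
    - [[0,0,-10],[0,0,0],0]
    - [[0,0,-30],[0,0,0],0]
    - [[0,0,-60],[0,0,0],0]
    - [[0,0,-90],[0,0,0],0]
    - [[0,0,-120],[0,0,0],0]
    - [[0,0,-140],[0,0,0],0]
    - [[0,0,-150],[0,0,0],0]
    - [[0,0,-150],[0,0,0],0]

```text
clock: 3.07
tcp_pos: [0.5473, 0.1167, 0.2081]
orientation: [0.002, 0.096, 0.995, 0.0]
wrist_force: [-0.0, 0.1, -1.8]
finger_gap: 0.0088
grip_force: 68.1
```

```bash
python3 - <<'E'
from h import *
np.set_printoptions(precision=4,suppress=True)
snap("wrist","w2");
s=telemetry.get_state();print(s['clock'],s['tcp_pos'],s['orientation'],s['joint_pos'],s['wrist_force'],s['finger_gap'])
P=lambda uv,z=.216:onplane("scene",uv,2,z)
E
```

```text
3.1167 [0.5464 0.1166 0.206 ] [0.0008 0.0962 0.9954 0.0001] [ 0.0666  0.2885 -0.05    1.2306  0.      0.2594] [ 0.2486 -0.2221 -2.7398] 0.009319740717373041
```

```bash
python3 - <<'E'
from h import *
np.set_printoptions(precision=4,suppress=True)
P=lambda uv,z:onplane("side",uv,2,z)
p=P((236.1,381.1),.222);q=P((408,330),.222);print("panel top front?",p,q,np.linalg.norm(q-p),np.degrees(np.arctan2(*(q-p)[[1,0]])))
print("fitted strip",P((256.1,358.3),.216),P((277.8,352.2),.216))
# brightness edge of empty strip: 
b=cv2.imread('pics/raw_side0.png');a=cv2.imread('pics/raw_scene0.png')
def c(im,x,y,w,h,s):return cv2.resize(im[y:y+h,x:x+w],None,fx=s,fy=s,interpolation=cv2.INTER_CUBIC)
cv2.imwrite('pics/c3.png',np.vstack([c(b,225,315,200,75,4),c(a,120,85,100,65,4).repeat(2,1)[:, ::2].copy() if 0 else cv2.copyMakeBorder(c(a,120,85,110,70,4),0,0,0,360,cv2.BORDER_CONSTANT)]))
E
```

```text
panel top front? [ 0.3431 -0.3273  0.222 ] [ 0.5909 -0.3636  0.222 ] 0.2504582313096593 -8.328091711974514
fitted strip [ 0.3797 -0.3076  0.216 ] [ 0.4103 -0.3121  0.216 ]
```

View pics/c3.png

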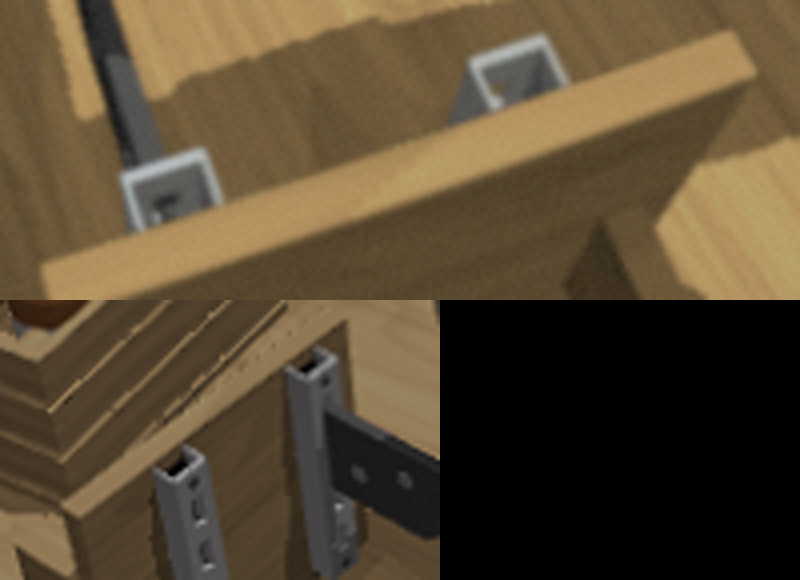

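```bash
cat > fit.py <<'E'
from h import *
from scipy.optimize import least_squares
np.set_printoptions(precision=4,suppress=True)
def W(p,l):
    c,s=np.cos(p[2]),np.sin(p[2]); l=np.array(l); return np.c_[p[0]+c*l[:,0]-s*l[:,1],p[1]+s*l[:,0]+c*l[:,1],l[:,2]]
t=lambda p:[(0,-.13,.222),(0,.13,.222),(-.022,.065,p[3]),(-.022,.035,p[3]),(-.022,-.095,p[3]),(-.022,-.065,p[3])]
S=np.array([(235.5,382),(408.75,323),(361.25,324.25),(342.5,330),(255.5,358.75),(276.25,353)])
C=np.array([(206.75,90.5),(136.25,137.5)])
cs,cc=cam("side"),cam("scene")
def f(p):
    return np.r_[(proj("side",W(p,t(p)),cs)-S).ravel(),(proj("scene",W(p,t(p))[:2],cc)-C).ravel()]
r=least_squares(f,[.46,-.345,np.radians(-98.5),.216]);p=r.x
if __name__=="__main__":
    print(p,np.degrees(p[2]));print(r.fun.reshape(-1,2))
    seat=W(p,[(-.022,.05,.102)])[0];print("seat",seat)
E
python3 fit.py
```

```text
[ 0.4702 -0.3412 -1.6805  0.218 ] -96.28713446864231
[[-0.9718 -0.5051]
 [ 0.7798 -0.1773]
 [ 0.7963  0.1167]
 [ 0.5428  0.7048]
 [-0.0705  0.2779]
 [ 0.114  -0.6056]
 [-0.6135 -2.2507]
 [ 2.2747  0.9906]]
seat [ 0.5223 -0.3248  0.102 ]
```

step_arm:
  moves:
    - [[-4,-25,0],[0,0,0.12],0]
    - [[-10,-60,0],[0,0,0.24],0]
    - [[-16,-98,0],[0,0,0.36],0]
    - [[-22,-136,0],[0,0,0.48],0]
    - [[-28,-174,0],[0,0,0.6],0]
    - [[-35,-212,0],[0,0,0.72],0]
    - [[-41,-250,0],[0,0,0.84],0]
    - [[-46,-280,0],[0,0,0.96],0]

```text
clock: 3.78
tcp_pos: [0.536, -0.1692, 0.2027]
orientation: [-0.002, 0.548, 0.836, -0.0]
wrist_force: [0.7, 0.0, -1.0]
finger_gap: 0.0086
grip_force: 68.4
```

step_arm:
  moves:
    - [[0,0,0],[0,0,0.12],0]
    - [[0,0,0],[0,0,0.24],0]
    - [[0,0,0],[0,0,0.36],0]
    - [[0,0,0],[0,0,0.48],0]
    - [[0,0,0],[0,0,0.54],0]
    - [[0,0,0],[0,0,0.54],0]
    - [[0,0,0],[0,0,0.54],0]

```text
clock: 4.37
tcp_pos: [0.5366, -0.1666, 0.2033]
orientation: [-0.002, 0.748, 0.663, -0.001]
wrist_force: [-0.2, 0.2, -1.4]
finger_gap: 0.0089
grip_force: 68.5
```

```bash
python3 - <<'E'
from h import *
np.set_printoptions(precision=4,suppress=True)
c=cam("wrist");snap("wrist","w3");np.save("w3.npy",c[2]);snap("scene","s3")
s=telemetry.get_state();print(s['clock'],s['tcp_pos'],s['orientation'],s['joint_pos'],s['wrist_force'],s['finger_gap'])
r=R.from_quat(s['orientation'],scalar_first=True).as_matrix();print(np.degrees(np.arctan2(-r[1,0],-r[0,0])))
a=cv2.imread('pics/raw_scene0.png')
b=cv2.imread('pics/raw_scene3.png') if 0 else cv2.imread('pics/raw_s3.png')
d=cv2.resize(b[80:240,120:320],None,fx=2,fy=2,interpolation=cv2.INTER_CUBIC); w=cv2.imread('pics/raw_w3.png')
cv2.imwrite('pics/m3.png',np.hstack([cv2.resize(w,(400,300)),d[:300]]))
E
```

```text
4.4667 [ 0.537  -0.1668  0.2041] [-0.0009  0.7484  0.6633 -0.0004] [-0.4439  0.2992 -0.0401  1.2336  0.      1.2474] [-0.2074 -0.0847 -2.0073] 0.008966029101628251
-96.90028640385907
```

View pics/w3.png

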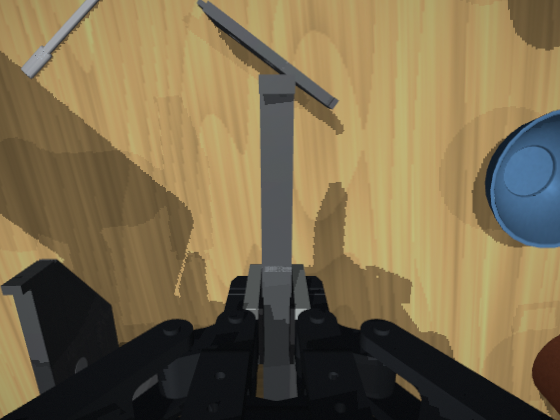

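step_arm:
  moves:
    - [[0,-15,-20],[0,-0.12,0],0]
    - [[0,-30,-40],[0,-0.24,0],0]
    - [[0,-50,-60],[0,-0.36,0],0]
    - [[0,-65,-80],[0,-0.48,0],0]
    - [[0,-65,-80],[0,-0.6,0],0]
    - [[0,-65,-80],[0,-0.72,0],0]
    - [[0,-65,-80],[0,-0.84,0],0]
    - [[0,-65,-80],[0,-0.96,0],0]

```text
clock: 5.13
tcp_pos: [0.4737, -0.1582, 0.2865]
orientation: [0.309, 0.663, 0.587, -0.346]
wrist_force: [-0.2, -1.1, -2.2]
finger_gap: 0.0089
grip_force: 68.8
```

step_arm:
  moves:
    - [[0,0,0],[0,0,0],0]
    - [[0,0,0],[0,0,0],0]
    - [[0,0,0],[0,0,0],0]

```text
clock: 5.38
tcp_pos: [0.4734, -0.159, 0.2853]
orientation: [0.305, 0.665, 0.588, -0.345]
wrist_force: [-0.1, -0.6, -1.7]
finger_gap: 0.0089
grip_force: 68.8
```

```bash
python3 - <<'E'
from h import *
np.set_printoptions(precision=4,suppress=True)
c=cam("wrist");snap("wrist","w4",None,1.42);np.save("w4.npy",c[2]);print(c[2])
s=telemetry.get_state();print(s['clock'],s['tcp_pos'],s['orientation'],s['joint_pos'],s['wrist_force'],s['finger_gap'])
E
```

```text
[[ 0.9927  0.036   0.1151  0.4925]
 [-0.1206  0.2993  0.9465  0.0009]
 [-0.0004 -0.9535  0.3014  0.3041]
 [ 0.      0.      0.      1.    ]]
5.4333 [ 0.4735 -0.1595  0.2861] [ 0.3059  0.6651  0.5876 -0.3447] [ 0.0085  0.2715 -0.1983  1.2831 -0.946   1.7962] [-0.603  -0.1715 -0.6282] 0.008823295887444793
```

View pics/w4.png

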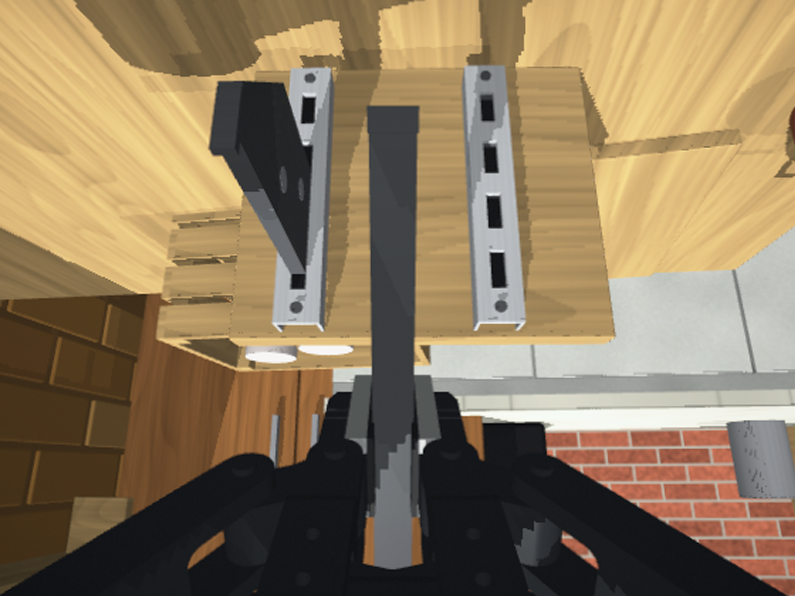

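The tilted view shows the empty strip at right with its slot centres near (498,270), (494,212), (490,158), (488,107) in the enlarged view. It also shows the panel's top front corners at (612,338) and (231,334). I'll measure the slots by thresholding.

```bash
python3 - <<'E'
from h import *
im=cv2.imread('pics/raw_w4.png');g=cv2.cvtColor(im,cv2.COLOR_BGR2GRAY)
for y0,y1,x0,x1 in [(60,205,335,360),]:
    m=(g[y0:y1,x0:x1]<70).astype(np.uint8);n,l,st,ce=cv2.connectedComponentsWithStats(m)
    for s,c in zip(st[1:],ce[1:]):
        if s[4]>30: print(s[:2]+[x0,y0],s[2:],c+[x0,y0])
np.set_printoptions(linewidth=200)
print(g[172:208,351]);print(g[190,325:375]);print(g[140,322:370]);print("panel rows",g[225:245,410],g[225:245,400]);print(g[225,425:436],g[150,410:430],g[150,160:175])
print("panel left rows",g[225:245,175]);print("fitted", g[215,185:235])
E
```

```text
[339  67] [  9  18 152] [342.73684211  75.76315789]
[341 102] [ 10  20 167] [344.95209581 111.90419162]
[343 138] [ 10  22 195] [347.52820513 148.56410256]
[345 178] [ 11  25 228] [350.24122807 189.77631579]
[187 188 187 190 225 195  34  21  22  22  22  22  22  21  21  22  21  22  21  22  21  21  21  21  21  21  23  22  22  23  68 191 190 190 187 146]
[150 150 150 150 150 146 134 117 118 143 183 186 187 186 185 185 183 182 182 186 152  21  21  22  21  22  21  22  21  21  76 146 183 186 187 185 185 183 183 182 183 179 149 117 117 116 117 135 152
 152]
[142 142 142 142 141 141 138 127 119 119 129 162 188 189 190 188 187 186 188 189 149  21  23  21  21  22  22  22  22  50 116 170 188 187 189 189 188 186 186 188 188 157 110 109 109 110 110 110]
panel rows [150 148 149 151 149 148 146 144 139 147 148 162 196 199 196 194 196 202 207 208] [150 146 150 151 150 149 146 145 146 147 143 130 192 199 196 195 197 203 211 211]
[150 151 151 151 151 153 131 198 202 203 202] [143 143 143 143 144 143 143 143 143 143 144 127 207 211 211 208 205 201 196 195] [150 150 150 150 150 150 150 150 150 145 144 149 149 149 149]
panel left rows [150 150 149 149 147 146 145 146 147 153 156 152 156 196 203 195 195 195 196 185]
fitted [135 135 136 136 136 136 139 156 183 186 186 183 182 184 184 182 182 185 175 122  78  79  80  80  78  80  78 104 160 184 183 187 185 182 182 185 185 182 182 178 144  88  87  98 116 103 104 103 114
 135]
```

```bash
cat > fit2.py <<'E'
from h import *
import fit
from fit import W,S,C,t,least_squares
im=cv2.imread('pics/raw_w4.png');g=cv2.cvtColor(im,cv2.COLOR_BGR2GRAY).astype(float)
def hole(u,v,r=7):
    p=g[v-r:v+r+1,u-r:u+r+1]; w=np.clip(150-p,0,None); n,l=cv2.connectedComponents((w>0).astype(np.uint8)); 
    k=[l[r,r]] if l[r,r] else [np.bincount(l[l>0]).argmax()]
    w=w*(l==k[0]); yy,xx=np.mgrid[-r:r+1,-r:r+1]; return u+(w*xx).sum()/w.sum(),v+(w*yy).sum()/w.sum()
H=[hole(353,215),hole(209,216),hole(342,53),hole(219,54)]
K,D,_=fit.cam("wrist");cw=(K,D,np.load("w4.npy").reshape(4,4));f32=np.array
sl=f32([(351.5,202.2),(348.8,159.6),(346.2,121.6),(343.5,84.6)])
def f(p):  # px,py,yaw,ztop,dz,z1,z2
    L=[(-.022,.05,p[5]),(-.022,-.08,p[5]),(-.022,.05,p[6]),(-.022,-.08,p[6])]
    r=[(proj("wrist",W(p,L),cw)-H)]
    r.append(proj("wrist",W(p,[(-.022,.05,.1875-.042*k+p[4]) for k in range(4)]),cw)-sl)
    r.append(proj("wrist",W(p,[(0,.13,.222+p[7])]),cw)-[(432.9,235.9)])
    bot=proj("wrist",W(p,[(-.022,.05,.161+p[4])]),cw)-[(350,175.4)]; 
    r.append(bot*[0,1]); return np.vstack(r)
def full(p):
    return np.r_[f(p).ravel(),.35*fit.f(p[:4])[:12],p[7]/.0015,]
r=least_squares(full,[*fit.p,0,.2,.02,0])
if __name__=="__main__":
    print(np.round(H,2).tolist());p=r.x;print(p,np.degrees(p[2]));print(np.round(r.fun[:20].reshape(-1,2),2).tolist());print(np.round(r.fun[20:],2))
    print("seat true",W(p,[(-.022,.05,.102+p[4])]), "sd",np.sqrt(np.diag(np.linalg.inv(r.jac.T@r.jac)))*.5)
E
python3 fit2.py
```

```text
[[352.33, 214.98], [208.12, 215.86], [341.93, 52.77], [217.83, 54.48]]
[ 0.47   -0.34   -1.6757  0.2164  0.006   0.206   0.0277 -0.0013] -96.0118803489756
[[-0.14, 0.15], [0.27, -0.12], [-0.49, 0.22], [0.23, -0.17], [-0.15, -0.17], [-0.18, 0.49], [-0.16, -0.44], [0.12, 0.37], [0.63, 0.49], [-0.0, -0.19]]
[-0.46 -0.29 -0.01 -0.42 -0.04 -0.07 -0.09  0.15 -0.16  0.11 -0.13 -0.23
 -0.88]
seat true [[ 0.5221 -0.3233  0.108 ]] sd [0.0002 0.0006 0.0046 0.0028 0.0004 0.0004 0.0007 0.0004]
```

```bash
cat > go.py <<'E'
import sys
from h import *
np.set_printoptions(precision=4,suppress=True)
# args: target x y z(mm) yaw(deg of bracket x)
x,y,z,yaw=map(float,sys.argv[1:5]); s=telemetry.get_state()
q=R.from_quat(s['orientation'],scalar_first=True); a=np.radians(yaw); d=np.array([np.cos(a),np.sin(a),0])
T=R.from_matrix(np.c_[-d,np.cross([0,0,-1],-d),[0,0,-1]])
print("t",s['clock'],"tcp",s['tcp_pos']*1e3,"F",s['wrist_force'],"M",s['ft_torque'])
print("shift mm",q.inv().apply(np.array([x,y,z])-s['tcp_pos']*1e3),"turn",(q.inv()*T).as_rotvec())
E
python3 go.py 531.3 -185 205 -96
```

```text
t 5.4333 tcp [ 473.4883 -159.4688  286.0527] F [-0.603  -0.1715 -0.6282] M [ 1.0256 -0.1178  0.0102]
shift mm [55.8817 60.3527 61.6309] turn [-0.0069  0.9579 -0.0174]
```

step_arm:
  moves:
    - [[7,8,0],[0,0.12,0],0]
    - [[14,16,8],[0,0.24,0],0]
    - [[21,24,16],[0,0.36,0],0]
    - [[28,32,24],[-0.007,0.48,-0.017],0]
    - [[35,40,32],[-0.007,0.6,-0.017],0]
    - [[42,48,42],[-0.007,0.72,-0.017],0]
    - [[49,56,52],[-0.007,0.84,-0.017],0]
    - [[56,60,62],[-0.007,0.958,-0.017],0]

```text
clock: 6.1
tcp_pos: [0.5323, -0.1874, 0.2074]
orientation: [0.003, 0.743, 0.669, 0.003]
wrist_force: [-0.1, 0.4, -1.4]
finger_gap: 0.0089
grip_force: 68.7
```

step_arm:
  moves:
    - [[0,0,0],[0,0,0],0]
    - [[0,0,0],[0,0,0],0]
    - [[0,0,0],[0,0,0],0]
    - [[0,0,0],[0,0,0],0]

```text
clock: 6.43
tcp_pos: [0.5305, -0.1849, 0.2052]
orientation: [0.001, 0.743, 0.669, -0.001]
wrist_force: [0.4, 0.7, -1.4]
finger_gap: 0.0089
grip_force: 68.6
```

```bash
python3 go.py 531.3 -235.3 168 -96
```

```text
t 6.4333 tcp [ 530.48   -184.8516  205.1701] F [ 0.4278  0.6911 -1.3808] M [ 0.0151 -0.0231  0.0471]
shift mm [-49.9678   6.025   37.3396] turn [0.0004 0.0033 0.001 ]
```

step_arm:
  moves:
    - [[-10,6,10],[0,0.003,0],0]
    - [[-20,6,20],[0,0.003,0],0]
    - [[-32,6,30],[0,0.003,0],0]
    - [[-45,6,37],[0,0.003,0],0]
    - [[-50,6,37],[0,0.003,0],0]
    - [[-50,6,37],[0,0.003,0],0]
    - [[-50,6,37],[0,0.003,0],0]

```text
clock: 7.02
tcp_pos: [0.5308, -0.2359, 0.1668]
orientation: [-0.001, 0.743, 0.669, -0.0]
wrist_force: [-0.8, 0.5, -1.3]
finger_gap: 0.0087
grip_force: 68.7
```

```bash
python3 go.py 531.3 -235.3 168 -96; python3 - <<'E'
from h import *
snap("scene","s5");snap("side","d5")
a=cv2.imread('pics/raw_s5.png')[95:195,130:230];b=cv2.imread('pics/raw_d5.png')[285:385,280:380]
f=lambda i:cv2.resize(i,None,fx=4,fy=4,interpolation=cv2.INTER_CUBIC)
cv2.imwrite('pics/m5.png',np.hstack([f(a),f(b)]))
E
```

```text
t 7.0167 tcp [ 530.8248 -235.8923  166.8017] F [-0.8085  0.528  -1.2532] M [ 0.0185  0.0314 -0.0384]
shift mm [ 0.6409  0.4078 -1.1981] turn [-0.002  -0.0015 -0.0008]
```

View pics/m5.png

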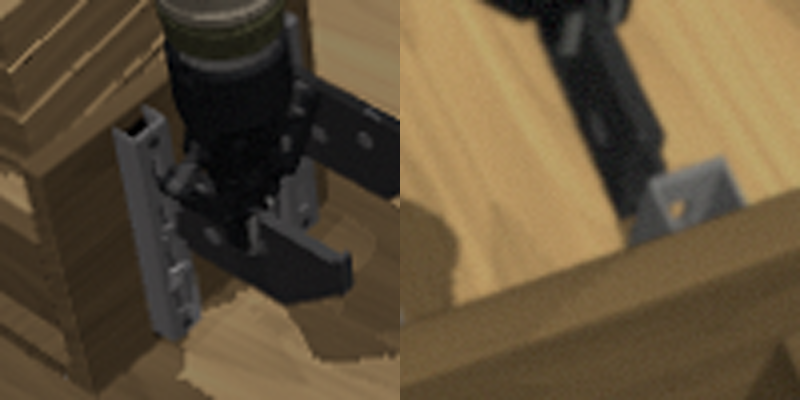

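step_arm:
  moves:
    - [[-4,0.4,-1],[0,0,0],0]
    - [[-8,0.4,-1],[0,0,0],0]
    - [[-10,0.4,-1],[0,0,0],0]
    - [[-12,0.4,-1],[0,0,0],0]
    - [[-13.5,0.4,-1],[0,0,0],0]
    - [[-15,0.4,-1],[0,0,0],0]
    - [[-15,0.4,-1],[0,0,0],0]

```text
clock: 7.7
tcp_pos: [0.5299, -0.2506, 0.1679]
orientation: [-0.001, 0.743, 0.669, -0.0]
wrist_force: [0.6, -0.2, -1.4]
finger_gap: 0.009
grip_force: 68.7
```

```bash
python3 go.py 531.3 -235.3 168 -96
```

```text
t 7.7 tcp [ 529.8653 -250.64    167.925 ] F [ 0.6205 -0.1802 -1.4267] M [ 0.0246 -0.0225  0.0362]
shift mm [15.406  -0.1758 -0.0598] turn [-0.0015 -0.001   0.0001]
```

step_arm:
  moves:
    - [[-1,0,0],[0,0,0],0]
    - [[-2,0,0],[0,0,0],0]
    - [[-3,0,0],[0,0,0],0]
    - [[-4,0,0],[0,0,0],0]
    - [[-4,0,0],[0,0,0],0]

```text
clock: 8.12
tcp_pos: [0.5295, -0.2545, 0.168]
orientation: [-0.001, 0.743, 0.669, -0.0]
wrist_force: [0.0, 0.7, -2.6]
finger_gap: 0.0089
grip_force: 68.7
```

step_arm:
  moves:
    - [[-1,0,0],[0,0,0],0]
    - [[-2,0,0],[0,0,0],0]
    - [[-3,0,0],[0,0,0],0]
    - [[-3,0,0],[0,0,0],0]

```text
clock: 8.45
tcp_pos: [0.5292, -0.2561, 0.1679]
orientation: [-0.002, 0.743, 0.67, 0.001]
wrist_force: [1.5, 5.0, -1.0]
finger_gap: 0.0091
grip_force: 68.8
```

step_arm:
  moves:
    - [[0.5,0,1],[0,0,0],0]
    - [[0.5,0,2],[0,0,0],0]
    - [[0.5,0,3],[0,0,0],0]
    - [[0.5,0,3],[0,0,0],0]

```text
clock: 8.78
tcp_pos: [0.5292, -0.2561, 0.1646]
orientation: [-0.001, 0.743, 0.669, 0.0]
wrist_force: [0.4, 6.0, -0.7]
finger_gap: 0.0089
grip_force: 68.8
```

step_arm:
  moves:
    - [[2,0,0],[0,0,0],0]
    - [[4,0,0],[0,0,0],0]
    - [[4,0,0],[0,0,0],0]

```text
clock: 9.03
tcp_pos: [0.5296, -0.2549, 0.1651]
orientation: [0.001, 0.743, 0.669, -0.002]
wrist_force: [-0.6, -5.0, -2.8]
finger_gap: 0.0087
grip_force: 68.4
```

step_arm:
  moves:
    - [[-2,0,0],[0,0,0],0]
    - [[-3.3,0,1],[0,0,0],0]
    - [[-3.3,0,2],[0,0,0],0]
    - [[-3.3,0,3],[0,0,0],0]
    - [[-3.3,0,4],[0,0,0],0]
    - [[-3.3,0,5],[0,0,0],0]
    - [[-3.3,0,5],[0,0,0],0]

```text
clock: 9.62
tcp_pos: [0.5297, -0.2557, 0.1609]
orientation: [-0.0, 0.743, 0.669, 0.0]
wrist_force: [-1.3, 3.7, 4.7]
finger_gap: 0.0088
grip_force: 69.6
```

step_arm:
  moves:
    - [[0,0,1],[0,0,0],0]
    - [[0,0,2],[0,0,0],0]
    - [[0,0,2],[0,0,0],0]

```text
clock: 9.87
tcp_pos: [0.5298, -0.2553, 0.1584]
orientation: [-0.001, 0.743, 0.67, 0.001]
wrist_force: [1.3, 3.8, 1.5]
finger_gap: 0.0091
grip_force: 69.2
```

step_arm:
  moves:
    - [[-0.3,0,1],[0,0,0],0]
    - [[-0.5,0,2],[0,0,0],0]
    - [[-0.5,0,3],[0,0,0],0]
    - [[-0.5,0,3],[0,0,0],0]

```text
clock: 10.2
tcp_pos: [0.5287, -0.2557, 0.1539]
orientation: [-0.002, 0.743, 0.669, 0.0]
wrist_force: [0.4, 4.9, -2.1]
finger_gap: 0.0089
grip_force: 68.7
```

step_arm:
  moves:
    - [[0,0,1],[0,0,0],0]
    - [[0,0,2],[0,0,0],0]
    - [[0,0,2],[0,0,0],0]

```text
clock: 10.45
tcp_pos: [0.529, -0.2559, 0.1533]
orientation: [-0.001, 0.743, 0.669, 0.0]
wrist_force: [-0.8, 7.3, 5.1]
finger_gap: 0.0085
grip_force: 69.7
```

step_arm:
  moves:
    - [[0,0,1],[0,0,0],0]
    - [[0,0,2],[0,0,0],0]
    - [[0,0,2],[0,0,0],0]

```text
clock: 10.7
tcp_pos: [0.5292, -0.2559, 0.1528]
orientation: [-0.001, 0.743, 0.669, 0.0]
wrist_force: [-2.5, 9.1, 11.6]
finger_gap: 0.0086
grip_force: 70.9
```

step_arm:
  moves:
    - [[0,0,1],[0,0,0],0]
    - [[0,0,1],[0,0,0],0]
    - [[0,0,1],[0,0,0],0]

```text
clock: 10.95
tcp_pos: [0.5293, -0.2556, 0.1523]
orientation: [-0.001, 0.743, 0.669, 0.001]
wrist_force: [-3.1, 11.0, 14.2]
finger_gap: 0.0088
grip_force: 71.5
```

step_arm:
  moves:
    - [[1,0,-2],[0,0,0],0]
    - [[1.5,0,-4.5],[0,0,0],0]
    - [[1.5,0,-4.5],[0,0,0],0]

```text
clock: 11.2
tcp_pos: [0.529, -0.2551, 0.1541]
orientation: [-0.001, 0.743, 0.669, -0.0]
wrist_force: [0.0, 2.9, -0.7]
finger_gap: 0.0087
grip_force: 68.7
```

```bash
python3 go.py 531.3 -235.3 168 -96
```

```text
t 11.2 tcp [ 529.0111 -255.0654  154.1094] F [ 0.0069  2.9477 -0.6983] M [ 0.7509 -0.0551  0.0065]
shift mm [ 19.9137   0.1791 -13.8662] turn [-0.0024 -0.0013  0.0001]
```

step_arm:
  moves:
    - [[0,0,-1.5],[0,0,0],0]
    - [[0,0,-1.5],[0,0,0],0]
    - [[0,0,-1.5],[0,0,0],0]

```text
clock: 11.45
tcp_pos: [0.529, -0.2551, 0.1553]
orientation: [-0.002, 0.743, 0.669, -0.0]
wrist_force: [-0.5, 2.8, -3.4]
finger_gap: 0.0092
grip_force: 68.5
```

step_arm:
  moves:
    - [[-0.5,0,1.5],[0,0,0],0]
    - [[-1,0,3],[0,0,0],0]
    - [[-1,0,4.5],[0,0,0],0]
    - [[-1,0,5.5],[0,0,0],0]
    - [[-1,0,6.5],[0,0,0],0]
    - [[-1,0,6.5],[0,0,0],0]

```text
clock: 11.95
tcp_pos: [0.5299, -0.2556, 0.1523]
orientation: [0.0, 0.743, 0.669, 0.001]
wrist_force: [-2.7, 8.7, 12.9]
finger_gap: 0.009
grip_force: 71.1
```

```bash
python3 go.py 531.3 -235.3 168 -96
```

```text
t 11.95 tcp [ 529.9074 -255.6057  152.2713] F [-2.6866  8.6594 12.9413] M [ 1.3881  0.7471 -0.2575]
shift mm [ 20.3474  -0.7021 -15.7207] turn [ 0.0013 -0.0004  0.0007]
```

step_arm:
  moves:
    - [[1,0,-2],[0,0,0],0]
    - [[1,0,-4],[0,0,0],0]
    - [[1,0,-4],[0,0,4],20]
    - [[1,0,-4],[0,0,0],30]
    - [[1,0,-4],[0,0,0],30]
    - [[1,0,-4],[0,0,0],30]

```text
clock: 12.45
tcp_pos: [0.5298, -0.2562, 0.1538]
orientation: [0.0, 0.743, 0.67, -0.0]
wrist_force: [-0.2, 0.4, 0.2]
finger_gap: 0.0299
grip_force: 0.0
```

I mistyped one row there: a turn entry of 4, which the limiter cut to at most 7°, made as the fingers began to open. The pose is back now, but I'll check that the bracket wasn't disturbed. First I'll rise clear and look.

step_arm:
  moves:
    - [[0,0,-10],[0,0,0],30]
    - [[0,0,-30],[0,0,0],30]
    - [[0,0,-60],[0,0,0],30]
    - [[0,0,-95],[0,0,0],30]
    - [[20,0,-125],[0,0,0],30]
    - [[55,0,-130],[0,0,0],30]
    - [[90,-20,-130],[0,0,0],30]
    - [[95,-50,-130],[0,0,0],30]

```text
clock: 13.12
tcp_pos: [0.4914, -0.1525, 0.2852]
orientation: [0.0, 0.741, 0.671, 0.001]
wrist_force: [-1.8, -0.8, 0.5]
finger_gap: 0.0297
grip_force: 0.0
```

step_arm:
  moves:
    - [[0,0,0],[0,-0.12,0],30]
    - [[0,0,0],[0,-0.24,0],30]
    - [[0,0,0],[0,-0.36,0],30]
    - [[0,0,0],[0,-0.48,0],30]
    - [[0,0,0],[0,-0.6,0],30]
    - [[0,0,0],[0,-0.72,0],30]
    - [[0,0,0],[0,-0.84,0],30]
    - [[0,0,0],[0,-0.96,0],30]

```text
clock: 13.78
tcp_pos: [0.4909, -0.155, 0.2861]
orientation: [0.312, 0.658, 0.593, -0.343]
wrist_force: [-0.2, 0.3, -0.0]
finger_gap: 0.03
grip_force: 0.0
```

step_arm:
  moves:
    - [[0,0,0],[0,0,0],30]
    - [[0,0,0],[0,0,0],30]
    - [[0,0,0],[0,0,0],30]

```text
clock: 14.03
tcp_pos: [0.4904, -0.1557, 0.2844]
orientation: [0.308, 0.659, 0.594, -0.342]
wrist_force: [-0.4, 0.5, 0.8]
finger_gap: 0.03
grip_force: 0.0
```

```bash
python3 - <<'E'
from h import *
c=cam("wrist");snap("wrist","w6",None,1.42);np.save("w6.npy",c[2]);snap("scene","s6");snap("side","d6")
print(telemetry.get_state()['tcp_pos'])
E
```

```text
[ 0.49008851 -0.15640656  0.28520961]
```

View pics/w6.png

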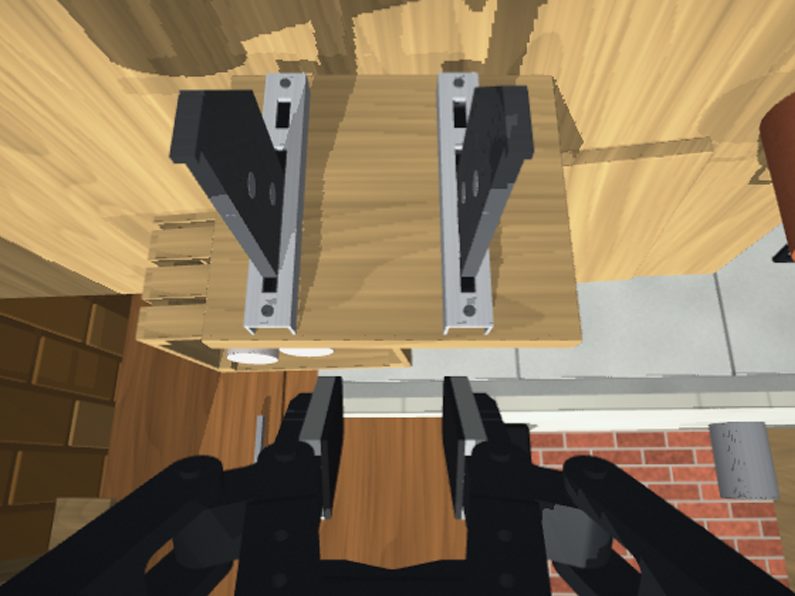

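```bash
python3 - <<'E'
from fit2 import *
np.set_printoptions(linewidth=220,precision=2,suppress=True)
p=r.x.copy();c=(K,D,np.load("w6.npy").reshape(4,4));zh=.102+p[4]
for y in(-.08,.05):
    L=[(-.022-.15,y-.005,zh+.081),(-.022-.15,y+.005,zh+.081),(-.022-.15,y-.005,zh+.075),(-.022-.15,y+.005,zh+.075),(-.022,y-.005,zh+.075),(-.022,y+.005,zh+.075)]
    print(y,proj("wrist",W(p,L),c)*1.42)
print(proj("wrist",W(p,[(-.022,.05,p[5]),(-.022,-.08,p[5]),(-.022,.05,p[6]),(-.022,-.08,p[6])]),c)*1.42)
im=cv2.cvtColor(cv2.imread('pics/raw_w6.png'),cv2.COLOR_BGR2GRAY)
for x in(122,126,130,134): print(x,im[55:125,x])
for x in(356,360,364,368,371): print(x,im[55:125,x])
E
```

```text
-0.08 [[169.92 155.07]
 [195.77 154.98]
 [171.99 141.68]
 [197.6  141.58]
 [262.17 276.19]
 [277.31 276.2 ]]
0.05 [[508.3  155.21]
 [534.28 155.34]
 [507.24 141.8 ]
 [532.98 141.92]
 [459.48 276.44]
 [474.65 276.47]]
[[468.57 309.89]
 [267.2  309.61]
 [458.07  82.35]
 [284.96  82.16]]
122 [162 161 159 156 155 154 152 153 156 158 158 174 173 171 171 171 171 171 173 173 174 176 177 177 178 172 172 167 165 166 166 163 146 141 109  85  75  56  56  57  57  56  56  56  54  56  56  57  57  57  56  57  56  56
  56  58  60  61  60  85 155 183 182 182 182 184 187 189 190 192]
126 [170 169 168 167 166 166 163 160 130 102 121 101  53  53  54  55  55  55  55  56  55  55  55  54  55  56  56  57  55  55  55  55  56  56  56  56  56  56  56  56  57  57  56  55  55  56  56  57  57  57  57  57  56  57
  57  59  61  60  60  60 157 191 188 185 184 183 182 182 181 183]
130 [180 181 178 175 174 171 170 169 113  61  55  55  52  53  54  55  55  55  56  56  55  55  55  54  55  55  56  56  55  54  55  55  56  56  56  57  56  56  56  57  56  57  57  56  55  56  56  57  58  57  56  57  56  56
  57  59  60  61  5
[... 1068 characters left out ...]
  57  55  56  57  56  57  59  57  57  57  57  57  57  59  59
  59  59  59  59  59  60  60  59  59  59  59  58  58  70  96 112]
368 [153 151 148 146 137  92  58  58  56  54  54  55  56  56  55  56  56  56  56  56  56  56  55  56  57  56  56  56  56  56  56  57  57  56  56  56  58  58  58  57  56  56  56  57  58  59  57  56  57  57  57  56  59  58
  59  60  59  71  88 103 125 142 153 153 151 149 144 141 142 143]
371 [154 151 147 146 147 136 118 109  87  66  54  55  57  56  56  56  56  56  56  55  56  56  56  57  57  56  56  56  56  56  57  57  56  56  57  57  56  58  58  57  56  56  57  56  58  59  57  56  57  56  56  57  59  59
  59  60  59 120 149 149 152 154 155 153 152 148 144 140 141 143]
```

```bash
python3 - <<'E'
from fit2 import *
np.set_printoptions(linewidth=220,precision=2,suppress=True)
p=r.x;c=(K,D,np.load("w6.npy").reshape(4,4));zh=.102+p[4]
im=cv2.cvtColor(cv2.imread('pics/raw_w6.png'),cv2.COLOR_BGR2GRAY)
print("fit");[print(x,im[184:208,x]) for x in range(184,197,2)]
print("our");[print(x,im[184:208,x]) for x in range(322,336,2)]
b=proj("wrist",W(p,[(-.172,.05,zh+.081)]),c)
for d in[(.001,0,0),(0,0,.001)]: print(d,proj("wrist",W(p,[(-.172+d[0],.05,zh+.081+d[2])]),c)-b)
# bracket holes near rows 185/1.42: centroids of brighter spots
for n,(u0,u1) in dict(fit=(165,200),our=(318,345)).items():
    print(n);print(im[120:146:2,u0:u1])
E
```

```text
fit
184 [104 104 105 104 104 105 104 104 104 107 139 167 168 166 164 144 142 141 139 118 116 101 155 182]
186 [105 104 105 104 104 105 104 104 104 104 102  61  34  33  21  20  21  19  21  21  21  49 144 180]
188 [ 97  99 104 104 104 104 104 104 105 104 102  60  19  20  19  21  21  20  21  21  20  50 147 183]
190 [ 37  39  68  95  99 105 104 105 104 104 102  60  21  20  20  19  19  20  22  20  21  51 147 180]
192 [ 36  35  36  37  38  53  80  99 104 104 102  60  22  24  25  26  25  27  26  26  25  53 147 183]
194 [ 36  36  36  35  36  36  36  37  39  68  95  58  37  37  37  38  53  53  54  71  72  83 153 179]
196 [ 84  83  97  97  98 117 148 148 151 175 176 175 176 176 176 177 176 177 177 178 178 178 179 179]
our
322 [179 179 179 179 179 179 179 179 178 177 177 177 177 177 177 176 176 176 176 176 175 176 174 175]
324 [ 40  40  40  40  39  62  62  63  67  72  73  84  84  83  84  84  83  88 116 117 118 124 171 180]
326 [ 48  50  55  62  68  81  95  96 104 105 100  21  20  20  20  20  21  19  20  23  26  54 147 181]
328 [ 96  96 105 104 104 104 104 105 105 104 100  20  21  21  21  20  19
[... 2550 characters left out ...]
  48  48  49  49  49  49  49  48]
 [180 182 182 154  72  49  59  81  99  88  49  49  49  49  54  78  97  93  75  47  48  49  48  49  48  48  68]
 [179 181 183 154  71  50  58  81 100  90  49  49  49  49  48  72 107  99  49  48  48  49  48  48  44  48  80]
 [179 181 182 155  71  48  59  82 112 111  49  49  49  49  49  54  67  65  48  48  49  48  48  48  48  76 101]
 [179 181 183 165 105  48  58  83  98  85  50  50  49  48  48  49  47  47  49  48  49  48  48  49  68  93 101]
 [180 181 183 155  73  48  53  88 107  72  49  49  48  48  48  49  47  48  48  49  48  49  49  54  80 101 101]
 [179 181 182 155  67  49  49  49  49  50  49  48  47  48  49  48  48  48  49  48  48  44  42  74 101 101 101]]
```

The bracket sits at the same slots as the fitted one. Its top edge meets the strip at row 194–195, within about 0.4 mm of its neighbour, and the tip droops only about 0.5°. The catch force dropped away and then there was a hard stop at 0.152 m, reached twice at the same height. The gripper is clear, so I'm handing in.

```bash
python3 -c "
from h import *
a=cv2.imread('pics/raw_scene0.png').astype(int);b=cv2.imread('pics/raw_s6.png').astype(int)
d=abs(a-b).max(2)>60
print('changed px cup/bowl/spoon/plates',[int(d[y:y+h,x:x+w].sum()) for x,y,w,h in((200,262,34,42),(135,233,48,42),(286,176,16,38),(325,225,65,90))])
print(env.hand_in())"
```

```text
changed px cup/bowl/spoon/plates [0, 0, 0, 0]
the job is handed in; nothing more can be done
None
```

The bracket is hooked into the top two slots and pressed down to a hard stop past the catch; it sits within about 0.4 mm of its neighbour's height, its tip about 0.5° low, it is released, and the plates, cup, bowl and teaspoon look unmoved; the job is handed in at about 14 s, verdict not shown.

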